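Prop the overhanging board with the screw jack

ROBOT

A 7-joint arm with a two-finger parallel gripper is mounted at the origin on the work surface. World frame = base frame: x ahead of the robot, y to its left, z up, the work surface at z = 0. Lengths are in m, angles in rad, forces in N, time in s.
With the tool pointing down it reaches from about 0.425 to 0.875 m from the base axis. Payload 4.7 kg.
Tool frame: the origin (TCP) lies on the centre line of the jaws, within the pads' length; the fingertips stand ahead of it and the grasp point (between the pads) lies 8 mm behind it (ctrl.finger_overhang is the x of the fingertips in the tool frame, in m); x points along the fingers, z is the direction in which the jaws open and shut, and the axes are right-handed (so a half turn about x gives the same grasp; the last joint's range is limited). The gripper opens to 87 mm and grips with 3 to 60 N. Pads are 19 mm wide; open, the fingers measure 117 mm over their backs; the gripper's body (75 mm by 190 mm) begins 51 mm behind the grasp point.
Start: joints at [-1.134, 0.321, -0.07, 1.45, 0.023, 1.371, -0.057], TCP at [0.267, 0.593, 0.234] pointing down, gripper open.
Joint ranges: [-2.86, 2.86], [-0.3, 2.09], [-1.38, 1.24], [0.06, 2.45], [-1.56, 4.7], [0.09, 2.05], [-2.69, 2.69]. Speed limits (rad/s): [2.57, 2.57, 3.14, 3.14, 3.14, 3.14, 3.14].

INTERFACE

Orientations are given as a rotation vector (axis times angle).
In Python, from bench import readout, viewer, job, nets, ctrl gives the robot as it stands.
- The arm moves only by the shell command python3 -m creep 'ROWS' [FORCE]. ROWS is JSON, a list of rows, each an object with "linear": the shift along the tool's x, y, z in m, a list of three; "twist": the turn, a rotation vector about the tool's x, y, z in degrees, a list of three; "fingers": the gripper's target within -1 to 1 (shut at 1, half-way at 0, fully open at -1). A call has 1 to 8 rows; each row is the pose to reach, as a shift and turn from the pose commanded when the call began, along the tool's axes at that moment; what a row does not reach only later rows make up. A row lasts 1/12 s, in which the tool goes at most 41.7 mm and 7.16 degrees, less where a joint would pass 70% of its speed; a pose out of reach is approached as far as the arm can. A call with a gripper value outside its range is refused whole. The fingers move at their own pace and stop on an object; FORCE is the grip in N (left out, the last holds). Time passes only in rows, so rows that repeat a pose let the fingers close. It gives the time, the measured TCP pose, the force and the opening at its end, in the units of the state.
- readout.get_state(): the state, without advancing time (a new reading comes with each control period).
- viewer.get_image(name): name is "side" or "top"; returns (picture, depth): 420x560x3 uint8, red, green, blue; 420x560 float32, m along the optical axis (not along the pixel's ray), 0 where there is no reading.
- viewer.camera_params(name): a dict with "K" (3x3 intrinsics, pixels), "cam_to_world" (4x4, takes a point from camera to world coordinates). Camera axes: x right, y down, z forward; pixel columns grow to the right and rows downward; lengths in m; the calibration is good to about 2 mm. A picture is of the moment at which its call begins. camera_params takes no time and is no camera call.
- job.close_job(): hands the job in, once; it reports no verdict.
Trained networks look in the newest picture that a camera, given by its name, has taken for a name from the list of things; names that differ only in an ending like _2 or _b are one class to them, and where a whole thing is asked for, a point or a joint stands for the part that bears it (a point fixed in the world has none). Each returns a list of dicts, best first, with "conf" (0 to 1); they miss things now and then, are a little off and sometimes report something else, mostly with a low value. They report only what shows in the picture. A call takes as long as a camera call.
- nets.boxes_of(camera, label): "centre" ([x, y, z] in m, in world coordinates, good to about 4 mm: the middle of the surface that is visible of it).
- nets.place_of(camera, label): "centre" ([x, y, z] in m, in world coordinates, good to about 4 mm: a listed point, or the origin of a listed thing).
The state is a dict: "time": time; "joint_positions": joint angles; "qd": joint speeds; "joint_torque": joint torques, N m; "position": TCP position; "tool_rot": TCP orientation; "ft_force": force on the tool from outside, world axes, zero at the start; "torque": the same for the moment, N m; "grip_width": opening from 0.0 (shut) to 1.0 (fully open).
Only numpy, scipy, OpenCV 4.12 (cv2) and the standard library are available. Lean on these libraries where they do the work, as an engineer would, in place of code of your own. Each camera call takes 0.05 s, during which the arm holds its last target.

TASK

A long board is clamped by one end on the timber post and its free end hangs out over the scissor jack. Wind the jack up by its crank until the platform just bears on the underside of the board, in light but definite contact, without jacking the board up. Then let go of the crank, leaving the jack so and the loose things on the bench where they were.

Things in the scene. Friction and masses are not known exactly. Their poses are not given: they have to be found in the camera images.
- jack: Grey base plate of the screw scissor jack, 156 x 130 x 6 mm, fixed to the bench. Origin under its centre; crank on its -x side; +y runs along the board towards the post. The screw has a steady drag of 0.08 N m (about 3.6 N at the handle) and stays where it is left; load on the platform adds 0.15 N at the handle per newton.
- jack_platform: The jack's bright platform, 150 (x) x 126 (y) mm, which rises straight up and stays level. Origin at the centre of its TOP face, which starts 131 to 143 mm above the bench. This face must come to bear on the board. It is to be moved by the crank only.
- jack_screw (a joint): Angle of crank and screw, rad, 0 to 3 at the start. At 0 the crank arm points straight up. It grows clockwise as seen from the crank's end looking along the jack's +x; that raises the platform. Platform top above the bench: 131.7 mm at 0 and 3.2 mm more per radian (20 mm a turn). It stops at -1 and 20.
- crank_axis (a point): Centre of the circle that the middle of the handle follows, on the crank's axis, which is parallel to the jack's x. It rises by half of what the platform rises (67.8 mm above the bench at screw angle 0, 1.6 mm more per radian) and does not move sideways.
- handle_mid (a point): Middle of the red revolving handle, a roller 15 mm in diameter and 45 mm long, parallel to the jack's x, 22 mm off the crank's axis. It spins freely on the black crank arm, so a grip on it need not turn. Its outer (-x) end is free; the arm is 23 mm from the middle, the platform's edge 68 mm.
- clamp_post: Fixed timber post, 100 x 120 mm; the board is clamped on its top, 172 mm above this origin (post height varies). Board 90 wide, 22 thick, overhanging 335 mm to the post's -y, across the jack, round end free. The overhang leans up or down by up to 26 mrad, so its underside over the jack is up to 8 mm off the post's top, unmeasured. It gives about 1 mm per 10 N.
- blank_lower: Bystander: oval wooden blank, 124 x 84 x 24 mm, lying on the bench. Origin under its centre.
- blank_upper: Bystander: a like blank stacked on the lower one. Origin under its centre.
- sanding_block: Bystander: cork sanding block, 110 x 65 x 36 mm. Origin under its centre.
- glue: Bystander: white glue bottle with orange cap, 60 mm diameter, 150 mm high, standing. Origin under its centre.

How it is judged:
By the outcome, as a careful person would: the job done as asked, in the order asked, and still so for the second after the job is handed in, with the robot touching nothing.
It also fails if it takes over 67 s, if anything falls off the work surface, if the arm or the gripper's body presses on something with over 40 N, if the wrist force passes 120 N, or if a joint passes its speed limit or range.

## Working session

There is one attempt and no reset: what is moved stays moved. The work goes in short steps, Python scripts to look and compute and a shell command to move; the robot and the scene stay as the last step left them, time stands still between calls to the robot, and variables do not carry over. Pictures are saved under pics/ and viewed, and the job is handed in when it is done.

```bash
ls; mkdir -p pics; python3 - <<'E'
from bench import readout, viewer, job, nets, ctrl
import cv2
s=readout.get_state()
for k,v in s.items(): print(k,v)
print(ctrl.finger_overhang)
for c in ("side","top"):
    im,d=viewer.get_image(c)
    cv2.imwrite(f"pics/a_{c}.png",im[:,:,::-1])
    print(c,viewer.camera_params(c))
    for l in ["jack","jack_platform","jack_screw","crank_axis","handle_mid","clamp_post","blank_lower","sanding_block","glue"]:
        try: print(l,[( [round(float(x),4) for x in r["centre"]],round(r["conf"],2)) for r in nets.place_of(c,l)[:2]])
        except Exception as e: print(l,e)
E
```

```text
pics
time 0.0
joint_positions [-1.13385329  0.32180637 -0.07012007  1.45164178  0.02265501  1.37076482
 -0.05689722]
qd [-0.00168077 -0.00038159 -0.00247332  0.00164867  0.00112574  0.00053473
 -0.00042584]
joint_torque [ 8.22711245e-04 -4.91286671e+01 -4.03750464e-01 -3.12522984e+01
 -6.41619391e-02  4.36263671e-02  1.68750671e-04]
position [0.26656415 0.59227173 0.23248924]
tool_rot [-0.89350287  1.38153673  0.89168131]
ft_force [-0.06713972  0.43139281 -0.41137057]
torque [ 0.04609194 -0.06726524  0.03959656]
grip_width 0.9987130342054765
0.011
side {'K': array([[399.13596138,   0.        , 278.71946813],
       [  0.        , 399.13596138, 205.41083953],
       [  0.        ,   0.        ,   1.        ]]), 'cam_to_world': array([[ 0.93943168, -0.20084147,  0.27772436,  0.24025261],
       [-0.34263889, -0.53103581,  0.77498359, -0.80870801],
       [-0.00816726, -0.8232033 , -0.56768796,  0.6304183 ],
       [ 0.        ,  0.        ,  0.        ,  1.        ]])}
jack [([0.5829, -0.0386, 0.0028], 0.61)]
jack_platform [([0.584, -0.031, 0.1315], 0.97)]
jack_screw it knows: blank_lo
[... 688 characters left out ...]
2],
       [-7.29571740e-05, -2.25890492e-01, -9.74152699e-01,
         1.21239581e+00],
       [ 0.00000000e+00,  0.00000000e+00,  0.00000000e+00,
         1.00000000e+00]])}
jack [([0.5747, -0.0363, 0.0025], 0.75)]
jack_platform []
jack_screw it knows: blank_lower, blank_upper, clamp_post, crank_axis, glue, handle_mid, jack, jack_platform, sanding_block
crank_axis [([0.5769, -0.0357, 0.0019], 0.64), ([0.435, -0.017, 0.0685], 0.56)]
handle_mid [([0.4384, -0.0262, 0.0855], 0.6)]
clamp_post [([0.3915, 0.3483, 0.003], 0.5)]
blank_lower [([0.4667, -0.4315, 0.0233], 0.45), ([0.4694, -0.4317, -0.0002], 0.43)]
sanding_block [([0.652, -0.3591, 0.0007], 0.6)]
glue [([0.3909, 0.3495, -0.0003], 0.58)]
```

View pics/a_side.png

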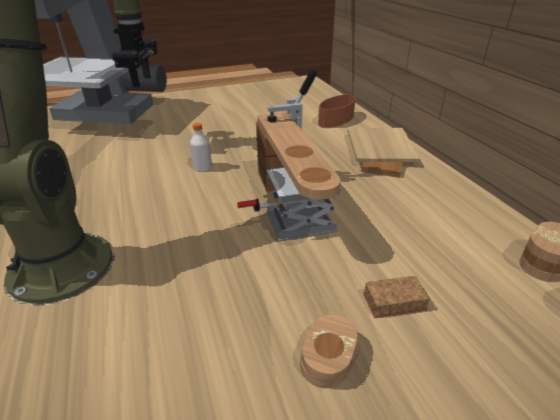

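View pics/a_top.png

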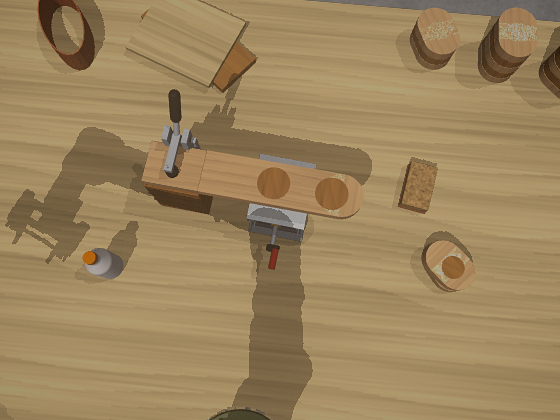

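The side picture shows the crank's red handle at about (248,204), with the jack under the board's free end. In the top picture the handle is at (273,258), the board's tip at (360,198) and the bystanders are well clear. Next I'll measure from depth.

```bash
cat > h.py <<'E'
import numpy as np, cv2
from bench import readout, viewer, nets
from scipy.spatial.transform import Rotation as R
def cloud(c):
    im,d=viewer.get_image(c); p=viewer.camera_params(c)
    v,u=np.mgrid[:420,:560]; K=p["K"]; T=p["cam_to_world"]
    P=np.stack([(u-K[0,2])/K[0,0]*d,(v-K[1,2])/K[1,1]*d,d],-1)@T[:3,:3].T+T[:3,3]
    return im,d,P
def red(im): 
    h=cv2.cvtColor(im,cv2.COLOR_RGB2HSV)
    return ((h[...,0]<6)|(h[...,0]>172))&(h[...,1]>170)&(h[...,2]>60)
E
python3 - <<'E'
from h import *
np.set_printoptions(precision=4,suppress=True)
for c in("side","top"):
    im,d,P=cloud(c)
    m=red(im)&(d>0)&(np.abs(P[...,0]-.44)<.06)&(np.abs(P[...,1]+.03)<.06)
    q=P[m]; print(c,"red",len(q),q.mean(0),q.min(0),q.max(0))
    v=np.linalg.svd(q-q.mean(0))[2][0]; print("axis",v*np.sign(v[0]))
    # board top
    b=(d>0)&(P[...,2]>.16)&(P[...,2]<.24)&(P[...,0]>.5)&(P[...,0]<.7)&(P[...,1]>-.2)&(P[...,1]<.1)
    q=P[b]; 
    for it in range(5):
        A=np.c_[q[:,:2]-[.58,-.035],np.ones(len(q))]; s=np.linalg.lstsq(A,q[:,2],rcond=None)[0]; r=q[:,2]-A@s; q=q[abs(r)<max(2*r.std(),.002)]
    print("board plane slopes,z@jack",s,len(q),r.std()); print(q.min(0),q.max(0))
    # platform
    b=(d>0)&(P[...,2]>.125)&(P[...,2]<.145)&(P[...,0]>.48)&(P[...,0]<.7)&(P[...,1]>-.15)&(P[...,1]<.06)
    q=P[b]; print("plat",len(q),np.median(q,0),np.percentile(q,2,0),np.percentile(q,98,0))
im,d=viewer.get_image("side")
cv2.imwrite("pics/b_side.png",cv2.resize(im[90:250,220:360,::-1],None,fx=5,fy=3.75*1,interpolation=cv2.INTER_CUBIC))
for l in ["handle_mid","crank_axis","jack_platform","jack","clamp_post"]:
    print(l,[(np.array(r["centre"]),r["conf"]) for c in ("side",) for r in nets.place_of(c,l)[:1]])
E
```

```text
side red 77 [ 0.4362 -0.0365  0.0906] [ 0.4139 -0.0429  0.0825] [ 0.4567 -0.0308  0.0953]
axis [ 0.9927 -0.1115 -0.0462]
board plane slopes,z@jack [-0.0033 -0.0244  0.1966] 2254 0.0007474409926580239
[ 0.5167 -0.2     0.1914] [0.6304 0.0995 0.2022]
plat 569 [ 0.5255 -0.0409  0.1313] [ 0.5007 -0.0939  0.1273] [0.5502 0.0288 0.1332]
top red 78 [ 0.439  -0.0322  0.0938] [ 0.4159 -0.0386  0.0889] [ 0.4587 -0.0252  0.0978]
axis [ 0.9914 -0.1303 -0.0116]
board plane slopes,z@jack [-0.0013 -0.0244  0.1975] 5443 0.0014625162930063168
[ 0.5193 -0.1995  0.1915] [0.634  0.1    0.2043]
plat 1284 [ 0.5292 -0.0329  0.1324] [ 0.5045 -0.0945  0.1286] [0.656  0.0298 0.1366]
handle_mid [(array([ 0.4375, -0.0285,  0.0897]), 0.41)]
crank_axis [(array([ 0.4326, -0.0196,  0.0664]), 0.7)]
jack_platform [(array([ 0.5808, -0.0355,  0.1326]), 0.8)]
jack [(array([ 0.5827, -0.037 ,  0.003 ]), 0.79)]
clamp_post [(array([0.5951, 0.1881, 0.0037]), 0.74)]
```

View pics/b_side.png

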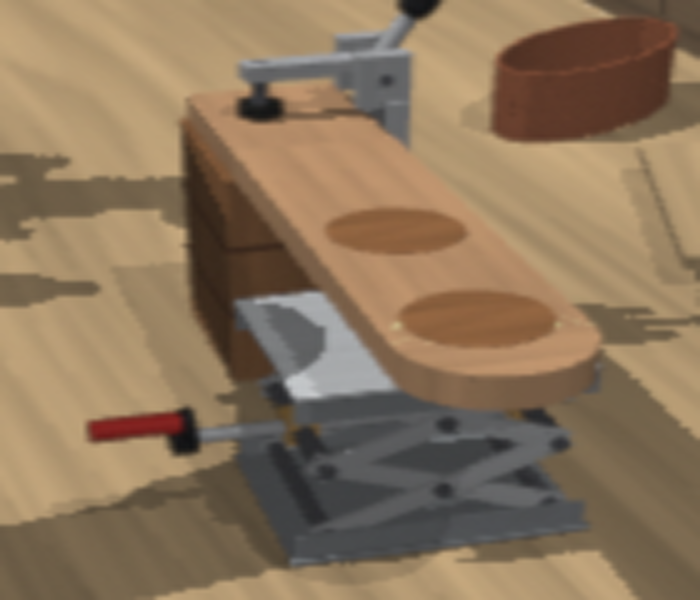

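```bash
cat >> h.py <<'E'
YAW=np.radians(-6.9)
jx=np.array([np.cos(YAW),np.sin(YAW),0]); jy=np.array([-np.sin(YAW),np.cos(YAW),0]); up=np.array([0,0,1.])
def goal(sgn=1):
    x=-up; y=sgn*jx; return np.c_[x,y,np.cross(x,y)]
def rel(pos,Rg):
    s=readout.get_state(); R0=R.from_rotvec(s["tool_rot"]).as_matrix()
    return R0.T@(np.array(pos)-s["position"]), np.degrees(R.from_matrix(R0.T@Rg).as_rotvec())
E
python3 - <<'E'
from h import *
np.set_printoptions(precision=4,suppress=True)
s=readout.get_state(); print(R.from_rotvec(s["tool_rot"]).as_matrix())
for sg in(1,-1):
  for p in([.35,.45,.34],[.43,.2,.34],[.45,-.031,.30]): print(sg,*rel(p,goal(sg)))
E
```

```text
[[ 0.0001 -0.9119  0.4104]
 [ 0.0001  0.4104  0.9119]
 [-1.     -0.0001  0.0001]]
1 [-0.1064 -0.1345 -0.096 ] [162.6729   0.0058  -0.0073]
1 [-0.1064 -0.31   -0.2912] [162.6729   0.0058  -0.0073]
1 [-0.0664 -0.4231 -0.4936] [162.6729   0.0058  -0.0073]
-1 [-0.1064 -0.1345 -0.096 ] [-17.3271   0.0051   0.004 ]
-1 [-0.1064 -0.31   -0.2912] [-17.3271   0.0051   0.004 ]
-1 [-0.0664 -0.4231 -0.4936] [-17.3271   0.0051   0.004 ]
```

```bash
python3 -m creep '[{"linear":[-0.04,0,0],"twist":[0,0,0],"fingers":-1},{"linear":[-0.08,0,0],"twist":[0,0,0],"fingers":-1},{"linear":[-0.105,-0.02,-0.02],"twist":[-4,0,0],"fingers":-1},{"linear":[-0.105,-0.048,-0.044],"twist":[-8,0,0],"fingers":-1},{"linear":[-0.105,-0.076,-0.068],"twist":[-12,0,0],"fingers":-1},{"linear":[-0.105,-0.104,-0.092],"twist":[-17.3,0,0],"fingers":-1},{"linear":[-0.105,-0.132,-0.116],"twist":[-17.3,0,0],"fingers":-1},{"linear":[-0.105,-0.16,-0.14],"twist":[-17.3,0,0],"fingers":-1}]' 20
python3 - <<'E'
from h import *
np.set_printoptions(precision=4,suppress=True)
for p in([.43,.2,.34],[.45,-.031,.30]): print(*rel(p,goal(-1)))
E
```

```text
time: 1.97
position: [0.3557, 0.3977, 0.3388]
tool_rot: [-1.12, 1.263, 1.12]
ft_force: [1.5, 0.1, 1.0]
grip_width: 1.0
[-0.0013 -0.0975 -0.1873] [-0.0023  0.0376  0.0215]
[ 0.0386 -0.1451 -0.4143] [-0.0023  0.0376  0.0215]
```

```bash
python3 -m creep '[{"linear":[0,-0.018,-0.035],"twist":[0,0,0],"fingers":-1},{"linear":[0,-0.036,-0.07],"twist":[0,0,0],"fingers":-1},{"linear":[0,-0.054,-0.105],"twist":[0,0,0],"fingers":-1},{"linear":[0,-0.072,-0.14],"twist":[0,0,0],"fingers":-1},{"linear":[0,-0.09,-0.175],"twist":[0,0,0],"fingers":-1},{"linear":[0,-0.1,-0.213],"twist":[0,0,0],"fingers":-1},{"linear":[0.005,-0.11,-0.252],"twist":[0,0,0],"fingers":-1},{"linear":[0.01,-0.12,-0.29],"twist":[0,0,0],"fingers":-1}]' && python3 -m creep '[{"linear":[0.007,-0.007,-0.038],"twist":[0,0,0],"fingers":-1},{"linear":[0.014,-0.014,-0.076],"twist":[0,0,0],"fingers":-1},{"linear":[0.02,-0.02,-0.105],"twist":[0,0,0],"fingers":-1},{"linear":[0.028,-0.026,-0.124],"twist":[0,0,0],"fingers":-1},{"linear":[0.028,-0.026,-0.124],"twist":[0,0,0],"fingers":-1}]'
python3 - <<'E'
from h import *
np.set_printoptions(precision=4,suppress=True)
for c in("side","top"):
    im,d,P=cloud(c); cv2.imwrite(f"pics/c_{c}.png",im[:,:,::-1])
for p in([.438,-.031,.16],[.438,-.031,.08]): print(*rel(p,goal(-1)))
print(readout.get_state()["joint_positions"])
E
```

```text
time: 2.63
position: [0.4395, 0.095, 0.3289]
tool_rot: [-1.119, 1.262, 1.119]
ft_force: [1.1, 0.3, 0.9]
grip_width: 0.997
time: 3.05
position: [0.4497, -0.0345, 0.2997]
tool_rot: [-1.114, 1.269, 1.114]
ft_force: [-0.8, 0.2, -0.3]
grip_width: 1.002
[ 0.1406  0.0117 -0.0032] [-0.1246  0.0513 -0.0113]
[ 0.2206  0.0117 -0.0032] [-0.1246  0.0513 -0.0113]
[-0.5335 -0.1692  0.4793  1.8222  0.0772  1.4702  1.3804]
```

View pics/c_side.png

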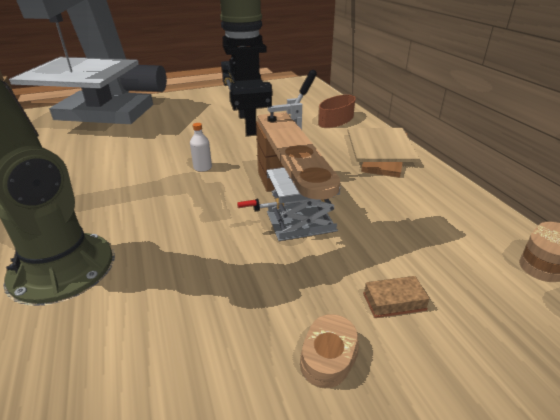

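View pics/c_top.png

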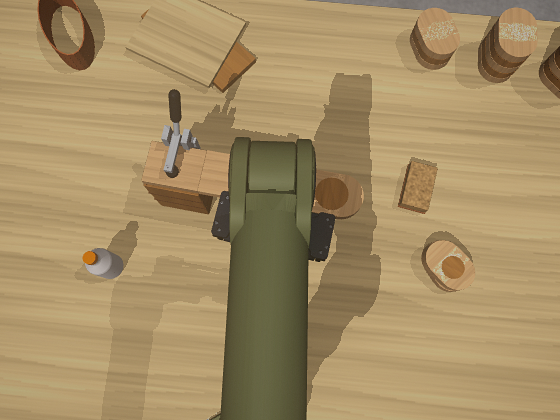

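```bash
python3 - <<'E'
from h import *
np.set_printoptions(precision=3,suppress=True)
for c in("side","top"):
    im,d,P=cloud(c)
    m=(d>0)&(P[...,2]>.3)&(abs(P[...,1]+.03)<.12)&(P[...,0]>.2)
    q=P[m]
    for z in np.arange(.28,.8,.03):
        k=q[abs(q[:,2]-z)<.015]
        if len(k)>3: print(c,round(z,2),k[:,0].min(),k[:,0].max(),k[:,1].min(),k[:,1].max(),len(k))
E
```

```text
side 0.31 0.4298367703678234 0.4535811360994777 -0.08851274431689915 0.020786024122455893 143
side 0.34 0.42947700094578134 0.45116311180311797 -0.09351968572689273 -0.0812674524035264 123
side 0.37 0.39970489829004185 0.47395488518308404 -0.12682554548361058 0.06120564494252023 683
side 0.4 0.39936314043161136 0.4746211388294405 -0.12949319908404844 0.068257988218281 964
side 0.43 0.4189621252512836 0.4634973665497814 -0.08384606771601 -0.009370085753149904 475
side 0.46 0.4053651366624449 0.48449926818307254 -0.08627912626283851 -0.012004461153585777 798
side 0.49 0.40918007329979245 0.48267590264307947 -0.0713047684761614 -0.0180361519117892 650
side 0.52 0.4102422149575432 0.4813196195573498 -0.06955778352539688 -0.021462802768220435 680
top 0.37 0.40185121566824383 0.4798888200899625 -0.11524413062309954 0.06592690176725989 109
top 0.4 0.40210995794894044 0.49624468177295544 -0.12629949270987875 0.06942476959748224 1565
top 0.67 0.2093922387963983 0.49237892949793904 -0.08231861336023882 0.018698180385761945 750
top 0.7 0.20003815800420927 0.4863574025277478 -0.08607500496938243 0.01801850516563186 18490
top 0.73 0.2021567809909977 0.3077860471843626 -0.07174560525453891 -0.01849925384146235 3887
```

```bash
python3 -m creep '[{"linear":[0.035,0.013,-0.003],"twist":[0,0,0],"fingers":-1},{"linear":[0.07,0.013,-0.003],"twist":[0,0,0],"fingers":-1},{"linear":[0.105,0.013,-0.003],"twist":[0,0,0],"fingers":-1},{"linear":[0.135,0.013,-0.003],"twist":[0,0,0],"fingers":-1},{"linear":[0.16,0.013,-0.003],"twist":[0,0,0],"fingers":-1},{"linear":[0.16,0.013,-0.003],"twist":[0,0,0],"fingers":-1},{"linear":[0.16,0.013,-0.003],"twist":[0,0,0],"fingers":-1}]'
python3 - <<'E'
from h import *
np.set_printoptions(precision=4,suppress=True)
im,d,P=cloud("side"); cv2.imwrite("pics/d_side.png",cv2.resize(im[90:250,200:340,::-1],None,fx=5,fy=3.75,interpolation=cv2.INTER_CUBIC))
print(*rel([.436,-.031,.08],goal(-1)))
print(readout.get_state()["joint_positions"],readout.get_state()["ft_force"])
E
```

```text
time: 3.83
position: [0.4364, -0.0295, 0.1403]
tool_rot: [-1.121, 1.265, 1.122]
ft_force: [0.8, -0.5, 0.4]
grip_width: 1.0
[ 0.0617  0.0017 -0.0016] [0.0784 0.006  0.0645]
[-0.5244 -0.0889  0.5127  2.0823  0.0481  1.1361  1.4181] [ 0.1967 -0.5852  0.2573]
```

View pics/d_side.png

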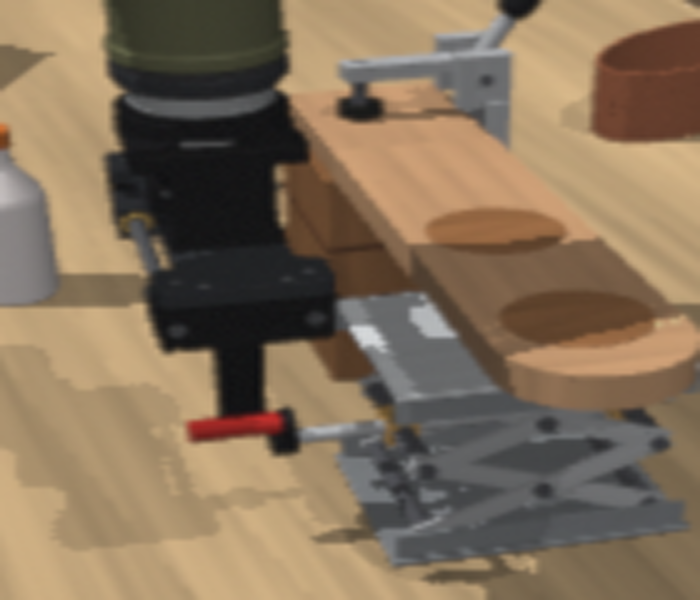

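```bash
python3 -m creep '[{"linear":[0.03,0.001,-0.002],"twist":[0,0,0],"fingers":-1},{"linear":[0.061,0.001,-0.002],"twist":[0,0,0],"fingers":-1},{"linear":[0.061,0.001,-0.002],"twist":[0,0,0],"fingers":-1},{"linear":[0.061,0.001,-0.002],"twist":[0,0,0],"fingers":-1},{"linear":[0.061,0.001,-0.002],"twist":[0,0,0],"fingers":-1}]' && python3 -m creep '[{"linear":[0,0,0],"twist":[0,0,0],"fingers":1},{"linear":[0,0,0],"twist":[0,0,0],"fingers":1},{"linear":[0,0,0],"twist":[0,0,0],"fingers":1},{"linear":[0,0,0],"twist":[0,0,0],"fingers":1},{"linear":[0,0,0],"twist":[0,0,0],"fingers":1},{"linear":[0,0,0],"twist":[0,0,0],"fingers":1},{"linear":[0,0,0],"twist":[0,0,0],"fingers":1},{"linear":[0,0,0],"twist":[0,0,0],"fingers":1}]' 25
python3 - <<'E'
from h import *
np.set_printoptions(precision=4,suppress=True)
for c in("side","top"):
    im,d,P=cloud(c)
    if c=="side":cv2.imwrite("pics/e_side.png",cv2.resize(im[90:250,200:340,::-1],None,fx=5,fy=3.75,interpolation=cv2.INTER_CUBIC))
s=readout.get_state()
print(s["position"],s["ft_force"],s["torque"],s["grip_width"],s["joint_positions"])
E
```

```text
time: 4.3
position: [0.4377, -0.0321, 0.0819]
tool_rot: [-1.121, 1.261, 1.118]
ft_force: [0.2, -0.1, 0.3]
grip_width: 1.0
time: 4.97
position: [0.4357, -0.0324, 0.0795]
tool_rot: [-1.12, 1.264, 1.12]
ft_force: [0.8, 0.6, -0.4]
grip_width: 0.48
[ 0.4357 -0.0324  0.0795] [-0.3967  0.1216  0.1964] [0.0406 0.0091 0.001 ] 0.38928248997951487 [-0.5172 -0.0041  0.5347  2.1517  0.0025  0.9934  1.4661]
```

View pics/e_side.png

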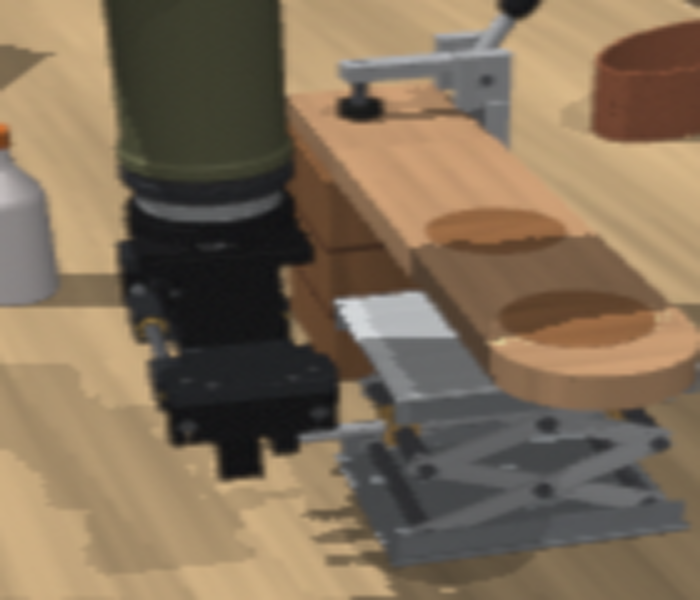

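Fingers now straddle the handle (at about (240,440) in the crop) and are still closing.

```bash
python3 -m creep '[{"linear":[0,0,0],"twist":[0,0,0],"fingers":1},{"linear":[0,0,0],"twist":[0,0,0],"fingers":1},{"linear":[0,0,0],"twist":[0,0,0],"fingers":1},{"linear":[0,0,0],"twist":[0,0,0],"fingers":1},{"linear":[0,0,0],"twist":[0,0,0],"fingers":1},{"linear":[0,0,0],"twist":[0,0,0],"fingers":1},{"linear":[0,0,0],"twist":[0,0,0],"fingers":1},{"linear":[0,0,0],"twist":[0,0,0],"fingers":1}]' 25
python3 - <<'E'
from h import *
np.set_printoptions(precision=4,suppress=True)
s=readout.get_state()
print(s["position"],s["ft_force"],s["torque"],s["grip_width"])
E
```

```text
time: 5.73
position: [0.4358, -0.0318, 0.0796]
tool_rot: [-1.12, 1.263, 1.12]
ft_force: [1.5, 3.6, -1.1]
grip_width: 0.162
[ 0.4358 -0.0318  0.0796] [ 1.4893  3.5858 -1.0913] [ 0.9825 -0.086   0.1146] 0.16212171052966215
```

```bash
cat >> h.py <<'E'
def arc(t0,ts):
    for t in ts:
        print("%.2f"%t, "x %.4f z %.4f"%(-(.022*(np.cos(t)-np.cos(t0))+.0016*(t-t0)), -.022*(np.sin(t)-np.sin(t0))))
def st():
    s=readout.get_state(); p=s["position"]; f=s["ft_force"]
    print("t",s["time"],"jy",round(p@jy,5),"jx",round(p@jx,5),"z",round(p[2],5),"F jx,jy,z",np.round([f@jx,f@jy,f[2]],2),"w",round(s["grip_width"],3))
E
python3 -c "
from h import *
st();arc(.65,[.95,1.25,1.55,1.85])"
```

```text
t 5.7333 jy 0.02076 jx 0.43649 z 0.0796 F jx,jy,z [ 1.05  3.74 -1.09] w 0.162
0.95 x 0.0042 z -0.0046
1.25 x 0.0096 z -0.0076
1.55 x 0.0156 z -0.0087
1.85 x 0.0217 z -0.0078
```

```bash
python3 -m creep '[{"linear":[0.0042,0,-0.0046],"twist":[0,0,0],"fingers":1},{"linear":[0.0042,0,-0.0046],"twist":[0,0,0],"fingers":1}]' && python3 -c "
from h import *
st()"; python3 -m creep '[{"linear":[0.0054,0,-0.003],"twist":[0,0,0],"fingers":1},{"linear":[0.0054,0,-0.003],"twist":[0,0,0],"fingers":1}]' && python3 -c "
from h import *
st()"; python3 -m creep '[{"linear":[0.006,0,-0.0011],"twist":[0,0,0],"fingers":1},{"linear":[0.006,0,-0.0011],"twist":[0,0,0],"fingers":1}]' && python3 -c "
from h import *
st()"
```

```text
time: 5.9
position: [0.4352, -0.0374, 0.0753]
tool_rot: [-1.12, 1.264, 1.119]
ft_force: [-1.0, 3.7, 1.1]
grip_width: 0.167
t 5.9 jy 0.01512 jx 0.43658 z 0.07526 F jx,jy,z [-1.46  3.58  1.1 ] w 0.167
time: 6.07
position: [0.4348, -0.0409, 0.0696]
tool_rot: [-1.12, 1.265, 1.119]
ft_force: [-1.4, 2.1, 2.8]
grip_width: 0.164
t 6.0667 jy 0.01162 jx 0.43661 z 0.06964 F jx,jy,z [-1.62  1.91  2.77] w 0.164
time: 6.23
position: [0.4346, -0.0424, 0.0636]
tool_rot: [-1.12, 1.265, 1.118]
ft_force: [-0.5, -1.5, 4.0]
grip_width: 0.16
t 6.2333 jy 0.01016 jx 0.43657 z 0.06358 F jx,jy,z [-0.37 -1.53  4.05] w 0.16
```

```bash
python3 -c "
from h import *
for a in (1.55,3.15,4.75):
    print(a);arc(a,a+np.arange(.2,1.61,.2))"
```

```text
1.55
1.75 x 0.0041 z 0.0003
1.95 x 0.0080 z 0.0016
2.15 x 0.0115 z 0.0036
2.35 x 0.0146 z 0.0063
2.55 x 0.0171 z 0.0097
2.75 x 0.0189 z 0.0136
2.95 x 0.0198 z 0.0178
3.15 x 0.0199 z 0.0222
3.15
3.35 x -0.0008 z 0.0044
3.55 x -0.0024 z 0.0086
3.75 x -0.0049 z 0.0124
3.95 x -0.0081 z 0.0157
4.15 x -0.0119 z 0.0184
4.35 x -0.0161 z 0.0204
4.55 x -0.0207 z 0.0215
4.75 x -0.0254 z 0.0218
4.75
4.95 x -0.0047 z -0.0006
5.15 x -0.0091 z -0.0021
5.35 x -0.0132 z -0.0043
5.55 x -0.0168 z -0.0073
5.75 x -0.0197 z -0.0108
5.95 x -0.0219 z -0.0148
6.15 x -0.0232 z -0.0191
6.35 x -0.0237 z -0.0235
```

```bash
python3 -m creep '[{"linear":[0.0041,0,0.0003],"twist":[0,0,0],"fingers":1},{"linear":[0.008,0,0.0016],"twist":[0,0,0],"fingers":1},{"linear":[0.0115,0,0.0036],"twist":[0,0,0],"fingers":1},{"linear":[0.0146,0,0.0063],"twist":[0,0,0],"fingers":1}]' && python3 -c "
from h import *
st()"; python3 -m creep '[{"linear":[0.0025,0,0.0034],"twist":[0,0,0],"fingers":1},{"linear":[0.0043,0,0.0073],"twist":[0,0,0],"fingers":1},{"linear":[0.0052,0,0.0115],"twist":[0,0,0],"fingers":1},{"linear":[0.0053,0,0.0159],"twist":[0,0,0],"fingers":1}]' && python3 -c "
from h import *
st()"; python3 -m creep '[{"linear":[-0.0008,0,0.0044],"twist":[0,0,0],"fingers":1},{"linear":[-0.0024,0,0.0086],"twist":[0,0,0],"fingers":1},{"linear":[-0.0049,0,0.0124],"twist":[0,0,0],"fingers":1},{"linear":[-0.0081,0,0.0157],"twist":[0,0,0],"fingers":1}]' && python3 -c "
from h import *
st()
for c in ('side','top'):
    im,d,P=cloud(c)
    cv2.imwrite('pics/f_%s.png'%c,cv2.resize(im[90:250,200:340,::-1],None,fx=5,fy=3.75,interpolation=cv2.INTER_CUBIC))
    b=(d>0)&(P[...,2]>.125)&(P[...,2]<.16)&(P[...,0]>.505)&(P[...,0]<.53)&(P[...,1]>-.09)&(P[...,1]<.02)
    q=P[b]; print('plat',len(q),np.median(q,0))
"
```

```text
time: 6.57
position: [0.4351, -0.0366, 0.0488]
tool_rot: [-1.12, 1.267, 1.118]
ft_force: [-0.9, -5.1, 1.7]
grip_width: 0.161
t 6.5667 jy 0.01589 jx 0.43637 z 0.04877 F jx,jy,z [-0.26 -5.16  1.72] w 0.161
time: 6.9
position: [0.4368, -0.0205, 0.043]
tool_rot: [-1.12, 1.267, 1.118]
ft_force: [0.5, -4.5, -3.4]
grip_width: 0.164
t 6.9 jy 0.03213 jx 0.43605 z 0.04298 F jx,jy,z [ 1.05 -4.42 -3.44] w 0.164
time: 7.23
position: [0.4388, -0.0032, 0.052]
tool_rot: [-1.12, 1.265, 1.12]
ft_force: [-0.7, -4.4, -1.8]
grip_width: 0.162
t 7.2333 jy 0.04956 jx 0.43596 z 0.05205 F jx,jy,z [-0.14 -4.49 -1.82] w 0.162
plat 264 [ 0.51615976 -0.04226096  0.14278188]
plat 230 [ 0.51749623 -0.06899788  0.14419173]
```

View pics/f_side.png

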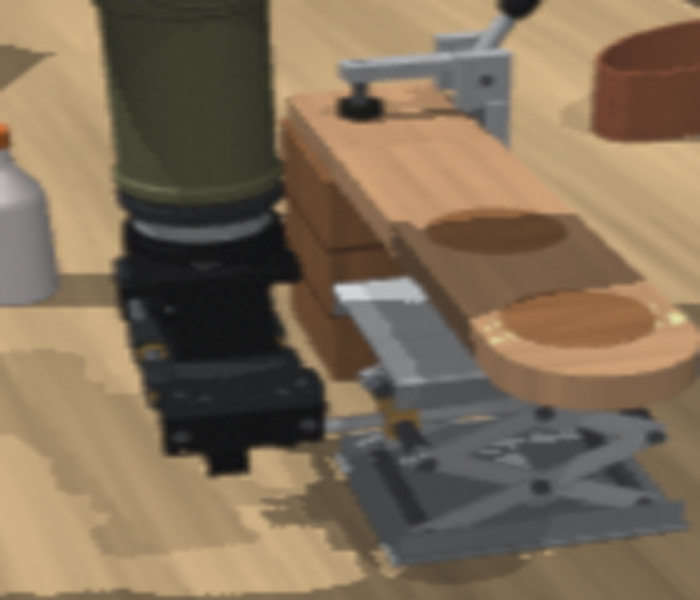

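```bash
python3 -c "
from h import *
for a in (3.95,5.95,7.95,9.95):
    print(a);arc(a,a+np.arange(.25,2.01,.25))"
```

```text
3.95
4.20 x -0.0048 z 0.0033
4.45 x -0.0103 z 0.0053
4.70 x -0.0161 z 0.0061
4.95 x -0.0220 z 0.0055
5.20 x -0.0275 z 0.0035
5.45 x -0.0324 z 0.0004
5.70 x -0.0364 z -0.0038
5.95 x -0.0392 z -0.0087
5.95
6.20 x -0.0015 z -0.0054
6.45 x -0.0017 z -0.0108
6.70 x -0.0005 z -0.0161
6.95 x 0.0019 z -0.0208
7.20 x 0.0054 z -0.0247
7.45 x 0.0097 z -0.0274
7.70 x 0.0146 z -0.0289
7.95 x 0.0197 z -0.0291
7.95
8.20 x 0.0050 z 0.0012
8.45 x 0.0094 z 0.0037
8.70 x 0.0132 z 0.0073
8.95 x 0.0159 z 0.0118
9.20 x 0.0173 z 0.0170
9.45 x 0.0175 z 0.0225
9.70 x 0.0163 z 0.0279
9.95 x 0.0137 z 0.0329
9.95
10.20 x -0.0037 z 0.0044
10.45 x -0.0084 z 0.0078
10.70 x -0.0138 z 0.0100
10.95 x -0.0196 z 0.0109
11.20 x -0.0255 z 0.0105
11.45 x -0.0311 z 0.0087
11.70 x -0.0361 z 0.0057
11.95 x -0.0402 z 0.0017
```

```bash
python3 -m creep '[{"linear":[-0.0048,0,0.0033],"twist":[0,0,0],"fingers":1},{"linear":[-0.0103,0,0.0053],"twist":[0,0,0],"fingers":1},{"linear":[-0.0161,0,0.0061],"twist":[0,0,0],"fingers":1},{"linear":[-0.022,0,0.0055],"twist":[0,0,0],"fingers":1},{"linear":[-0.0275,0,0.0035],"twist":[0,0,0],"fingers":1},{"linear":[-0.0324,0,0.0004],"twist":[0,0,0],"fingers":1},{"linear":[-0.0364,0,-0.0038],"twist":[0,0,0],"fingers":1},{"linear":[-0.0392,0,-0.0087],"twist":[0,0,0],"fingers":1}]' && python3 -c "
from h import *
st()"; python3 -m creep '[{"linear":[-0.0015,0,-0.0054],"twist":[0,0,0],"fingers":1},{"linear":[-0.0017,0,-0.0108],"twist":[0,0,0],"fingers":1},{"linear":[-0.0005,0,-0.0161],"twist":[0,0,0],"fingers":1},{"linear":[0.0019,0,-0.0208],"twist":[0,0,0],"fingers":1},{"linear":[0.0054,0,-0.0247],"twist":[0,0,0],"fingers":1},{"linear":[0.0097,0,-0.0274],"twist":[0,0,0],"fingers":1},{"linear":[0.0146,0,-0.0289],"twist":[0,0,0],"fingers":1},{"linear":[0.0197,0,-0.0291],"twist":[0,0,0],"fingers":1}]' && python3 -c "
from h import *
st()
for c in ('side','top'):
    im,d,P=cloud(c)
    cv2.imwrite('pics/g_%s.png'%c,cv2.resize(im[90:250,200:340,::-1],None,fx=5,fy=3.75,interpolation=cv2.INTER_CUBIC))
    b=(d>0)&(P[...,2]>.14)&(P[...,2]<.17)&(P[...,0]>.505)&(P[...,0]<.53)&(P[...,1]>-.09)&(P[...,1]<.02)
    q=P[b]; print('plat',len(q),np.median(q,0))
"
```

```text
time: 8.0
position: [0.4383, -0.0117, 0.0915]
tool_rot: [-1.12, 1.262, 1.12]
ft_force: [2.6, -0.4, -11.9]
grip_width: 0.162
t 8.0 jy 0.04102 jx 0.43651 z 0.09154 F jx,jy,z [  2.64  -0.1  -11.86] w 0.162
time: 8.67
position: [0.4347, -0.0423, 0.0718]
tool_rot: [-1.12, 1.265, 1.118]
ft_force: [-4.0, -2.4, 5.4]
grip_width: 0.166
t 8.6667 jy 0.01021 jx 0.43665 z 0.07177 F jx,jy,z [-3.67 -2.86  5.37] w 0.166
plat 247 [ 0.51757623 -0.0398639   0.15471543]
plat 2 [ 0.52340826 -0.07359441  0.15554085]
```

View pics/g_side.png

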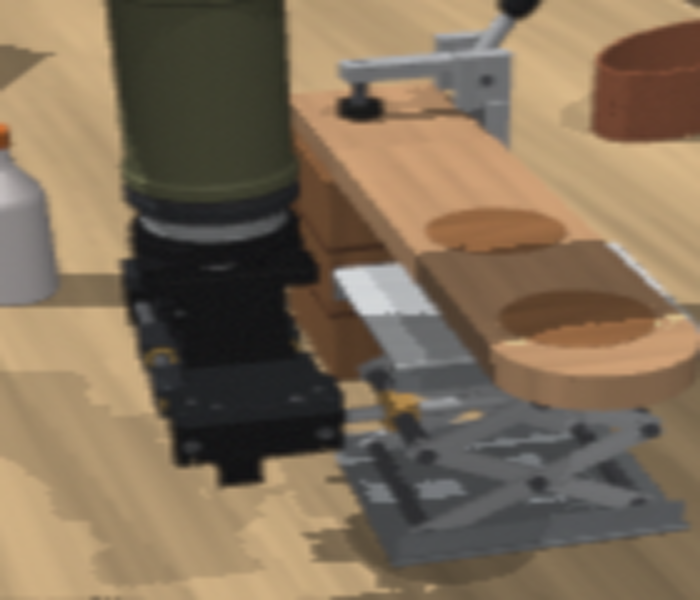

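```bash
python3 -m creep '[{"linear":[0.0056,0,0.0008],"twist":[0,0,0],"fingers":1},{"linear":[0.0101,0,0.0033],"twist":[0,0,0],"fingers":1},{"linear":[0.0139,0,0.0069],"twist":[0,0,0],"fingers":1},{"linear":[0.0166,0,0.0114],"twist":[0,0,0],"fingers":1},{"linear":[0.018,0,0.0166],"twist":[0,0,0],"fingers":1},{"linear":[0.0182,0,0.0221],"twist":[0,0,0],"fingers":1},{"linear":[0.017,0,0.0275],"twist":[0,0,0],"fingers":1},{"linear":[0.0144,0,0.0325],"twist":[0,0,0],"fingers":1}]' && python3 -c "
from h import *
st()"; python3 -m creep '[{"linear":[-0.0037,0,0.0044],"twist":[0,0,0],"fingers":1},{"linear":[-0.0084,0,0.0078],"twist":[0,0,0],"fingers":1},{"linear":[-0.0138,0,0.01],"twist":[0,0,0],"fingers":1},{"linear":[-0.0196,0,0.0109],"twist":[0,0,0],"fingers":1}]' && python3 -c "
from h import *
st()"; python3 -m creep '[{"linear":[-0.0059,0,-0.0004],"twist":[0,0,0],"fingers":1},{"linear":[-0.0115,0,-0.0022],"twist":[0,0,0],"fingers":1}]' && python3 -c "
from h import *
st()
for c in ('side','top'):
    im,d,P=cloud(c)
    cv2.imwrite('pics/i_%s.png'%c,cv2.resize(im[90:250,200:340,::-1],None,fx=5,fy=3.75,interpolation=cv2.INTER_CUBIC))
    b=(d>0)&(P[...,2]>.14)&(P[...,2]<.175)&(P[...,0]>.505)&(P[...,0]<.53)&(P[...,1]>-.09)&(P[...,1]<.02)
    q=P[b]; print('plat',len(q),np.median(q,0))
    b=(d>0)&(P[...,2]>.18)&(P[...,2]<.22)&(P[...,0]>.55)&(P[...,0]<.61)&(P[...,1]>-.15)&(P[...,1]<.1)
    q=P[b]; A=np.c_[q[:,:2]-[.58,-.035],np.ones(len(q))]; print('board',np.linalg.lstsq(A,q[:,2],rcond=None)[0])
    q=nets.place_of(c,'jack_platform'); print(q[:1])
"
```

```text
time: 9.43
position: [0.4381, -0.009, 0.0566]
tool_rot: [-1.12, 1.266, 1.12]
ft_force: [-1.5, -3.3, -2.2]
grip_width: 0.163
t 9.4333 jy 0.04367 jx 0.43598 z 0.05664 F jx,jy,z [-1.05 -3.43 -2.19] w 0.163
time: 9.77
position: [0.4395, 0.0022, 0.0772]
tool_rot: [-1.12, 1.265, 1.12]
ft_force: [-2.1, -5.4, -4.5]
grip_width: 0.162
t 9.7667 jy 0.05502 jx 0.43605 z 0.07721 F jx,jy,z [-1.42 -5.65 -4.52] w 0.162
time: 9.93
position: [0.4393, -0.0, 0.0888]
tool_rot: [-1.12, 1.264, 1.12]
ft_force: [-0.3, -5.1, -6.2]
grip_width: 0.161
t 9.9333 jy 0.05275 jx 0.43617 z 0.08877 F jx,jy,z [ 0.3  -5.12 -6.24] w 0.161
plat 259 [ 0.51672971 -0.0420975   0.1666325 ]
board [-0.00742791 -0.02542467  0.19661343]
[]
plat 247 [ 0.51723192 -0.06739998  0.16779825]
board [-0.00172328 -0.02435071  0.19766592]
[]
```

View pics/i_side.png

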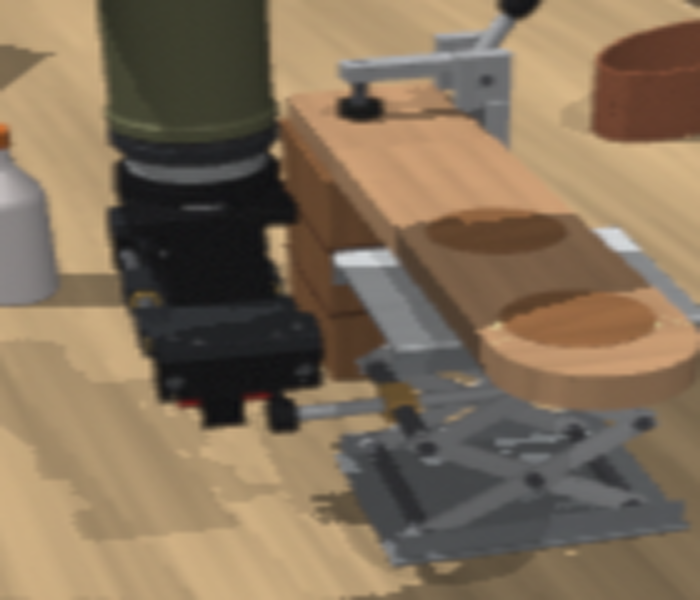

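```bash
python3 -c "
from h import *
arc(11.45,11.45+np.arange(.2,1.01,.2));print()
for a in np.arange(12.45,14,.1): arc(a,[a+.1])"
```

```text
11.65 x -0.0041 z -0.0023
11.85 x -0.0076 z -0.0053
12.05 x -0.0104 z -0.0089
12.25 x -0.0125 z -0.0129
12.45 x -0.0138 z -0.0172

12.55 x -0.0003 z -0.0022
12.65 x -0.0001 z -0.0022
12.75 x 0.0001 z -0.0022
12.85 x 0.0003 z -0.0021
12.95 x 0.0006 z -0.0021
13.05 x 0.0008 z -0.0020
13.15 x 0.0010 z -0.0019
13.25 x 0.0011 z -0.0018
13.35 x 0.0013 z -0.0016
13.45 x 0.0015 z -0.0015
13.55 x 0.0016 z -0.0013
13.65 x 0.0017 z -0.0011
13.75 x 0.0018 z -0.0009
13.85 x 0.0019 z -0.0007
13.95 x 0.0020 z -0.0005
14.05 x 0.0020 z -0.0003
```

With shift (x +0.7 mm, z −0.7 mm) to relieve the radial bias.

```bash
cat >> h.py <<'E'
def tr(th):
    s=readout.get_state(); f=s["ft_force"]; a,b=f@jy,f[2]; p=s["position"]
    print("th",th,"T %.2f rad %.2f"%(a*np.cos(th)+b*np.sin(th),-a*np.sin(th)+b*np.cos(th)),"jy %.5f z %.5f"%(p@jy,p[2]),"t",s["time"])
E
python3 -m creep '[{"linear":[-0.0036,0,-0.0028],"twist":[0,0,0],"fingers":1},{"linear":[-0.0069,0,-0.006],"twist":[0,0,0],"fingers":1},{"linear":[-0.0097,0,-0.0096],"twist":[0,0,0],"fingers":1}]' >/dev/null&& python3 -c "
from h import *
tr(12.05)"; python3 -m creep '[{"linear":[-0.0021,0,-0.004],"twist":[0,0,0],"fingers":1}]'>/dev/null && python3 -c "
from h import *
tr(12.25)"; python3 -m creep '[{"linear":[-0.0013,0,-0.0043],"twist":[0,0,0],"fingers":1}]'>/dev/null && python3 -c "
from h import *
tr(12.45)"
```

```text
th 12.05 T 3.66 rad -5.68 jy 0.04405 z 0.09836 t 10.3833
th 12.25 T 4.37 rad -4.95 jy 0.04016 z 0.10057 t 10.4667
th 12.45 T 4.20 rad -4.39 jy 0.03585 z 0.10190 t 10.55
```

```bash
python3 -m creep '[{"linear":[0.0001,0,-0.0022],"twist":[0,0,0],"fingers":1}]' >/dev/null&& python3 -c "
from h import *
tr(12.55)"; python3 -m creep '[{"linear":[0.0001,0,-0.0022],"twist":[0,0,0],"fingers":1}]'>/dev/null && python3 -c "
from h import *
tr(12.65)"; python3 -m creep '[{"linear":[0.0002,0,-0.0022],"twist":[0,0,0],"fingers":1}]'>/dev/null && python3 -c "
from h import *
tr(12.75)
for i in range(6):
    viewer.get_image('top'); tr(12.75)"
```

```text
th 12.55 T 3.70 rad -1.35 jy 0.03332 z 0.10188 t 10.6333
th 12.65 T 4.33 rad -0.65 jy 0.03147 z 0.10172 t 10.7167
th 12.75 T 4.53 rad -1.42 jy 0.02941 z 0.10160 t 10.8
th 12.75 T 4.05 rad -0.66 jy 0.02900 z 0.10159 t 10.85
th 12.75 T 3.40 rad -0.93 jy 0.02910 z 0.10165 t 10.9
th 12.75 T 3.82 rad 0.05 jy 0.02912 z 0.10161 t 10.95
th 12.75 T 2.71 rad -1.09 jy 0.02912 z 0.10163 t 11.0
th 12.75 T 2.66 rad -0.27 jy 0.02914 z 0.10162 t 11.05
th 12.75 T 2.57 rad -0.91 jy 0.02912 z 0.10162 t 11.1
```

```bash
python3 -m creep '[{"linear":[0.0003,0,-0.0021],"twist":[0,0,0],"fingers":1}]' >/dev/null&& python3 -c "
from h import *
tr(12.85)"; python3 -m creep '[{"linear":[0.0006,0,-0.0021],"twist":[0,0,0],"fingers":1}]'>/dev/null && python3 -c "
from h import *
tr(12.95)"; python3 -m creep '[{"linear":[0.0008,0,-0.002],"twist":[0,0,0],"fingers":1}]'>/dev/null && python3 -c "
from h import *
tr(13.05)"; python3 -m creep '[{"linear":[0.0010,0,-0.0019],"twist":[0,0,0],"fingers":1}]'>/dev/null && python3 -c "
from h import *
tr(13.15)
for c in ('side','top'):
    im,d,P=cloud(c)
    if c=='side': cv2.imwrite('pics/j_%s.png'%c,cv2.resize(im[130:220,260:380,::-1],None,fx=6,fy=6,interpolation=cv2.INTER_CUBIC))
    b=(d>0)&(P[...,2]>.15)&(P[...,2]<.182)&(P[...,0]>.505)&(P[...,0]<.53)&(P[...,1]>-.09)&(P[...,1]<.02)
    q=P[b]; print('plat',len(q),np.median(q,0))
    b=(d>0)&(P[...,2]>.18)&(P[...,2]<.22)&(P[...,0]>.55)&(P[...,0]<.61)&(P[...,1]>-.15)&(P[...,1]<.1)
    q=P[b]; A=np.c_[q[:,:2]-[.58,-.035],np.ones(len(q))]; print('board',np.linalg.lstsq(A,q[:,2],rcond=None)[0])
"
```

```text
th 12.85 T 4.65 rad -0.94 jy 0.02762 z 0.10138 t 11.1833
th 12.95 T 4.82 rad 0.02 jy 0.02540 z 0.10087 t 11.2667
th 13.05 T 4.13 rad 0.58 jy 0.02324 z 0.10014 t 11.35
th 13.15 T 3.44 rad 0.38 jy 0.02119 z 0.09923 t 11.4333
plat 282 [ 0.5174607  -0.04212336  0.17150767]
board [-0.00506438 -0.02574154  0.19660161]
plat 1 [ 0.52852306 -0.05985107  0.17849667]
board [-0.00352184 -0.0245365   0.19761077]
```

View pics/j_side.png

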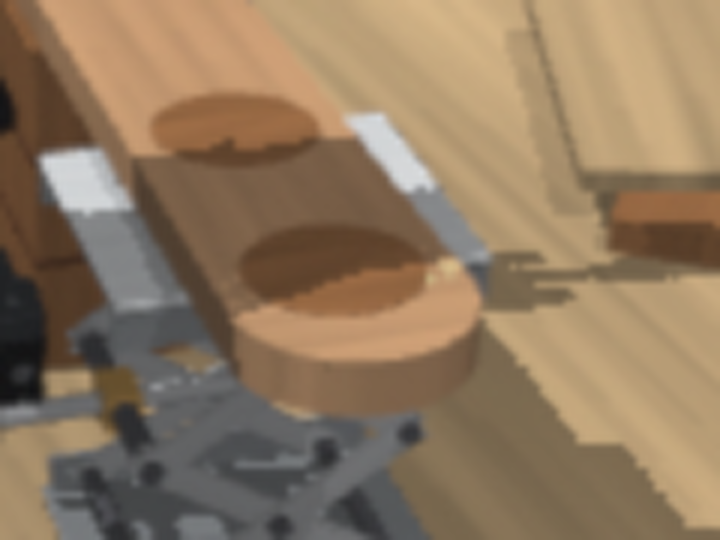

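```bash
python3 -m creep '[{"linear":[0.0011,0,-0.0018],"twist":[0,0,0],"fingers":1}]' >/dev/null&& python3 -c "
from h import *
tr(13.25)"; python3 -m creep '[{"linear":[0.0013,0,-0.0016],"twist":[0,0,0],"fingers":1}]'>/dev/null && python3 -c "
from h import *
tr(13.35)"; python3 -m creep '[{"linear":[0.0015,0,-0.0015],"twist":[0,0,0],"fingers":1}]'>/dev/null && python3 -c "
from h import *
tr(13.45)"
```

```text
th 13.25 T 4.93 rad 0.51 jy 0.01944 z 0.09823 t 11.6167
th 13.35 T 4.99 rad 0.41 jy 0.01756 z 0.09693 t 11.7
th 13.45 T 4.36 rad 1.79 jy 0.01584 z 0.09546 t 11.7833
```

```bash
python3 -m creep '[{"linear":[0.0016,0,-0.0013],"twist":[0,0,0],"fingers":1}]' >/dev/null&& python3 -c "
from h import *
tr(13.55)"; python3 -m creep '[{"linear":[0.0017,0,-0.0011],"twist":[0,0,0],"fingers":1}]'>/dev/null && python3 -c "
from h import *
tr(13.65)
for c in ('side','top'):
    im,d,P=cloud(c)
    b=(d>0)&(P[...,2]>.15)&(P[...,2]<.182)&(P[...,0]>.505)&(P[...,0]<.53)&(P[...,1]>-.09)&(P[...,1]<.02)
    q=P[b]; print('plat',len(q),np.median(q,0))
    b=(d>0)&(P[...,2]>.18)&(P[...,2]<.22)&(P[...,0]>.55)&(P[...,0]<.61)&(P[...,1]>-.15)&(P[...,1]<.1)
    q=P[b]; A=np.c_[q[:,:2]-[.58,-.035],np.ones(len(q))]; print('board',np.linalg.lstsq(A,q[:,2],rcond=None)[0])
"
```

```text
th 13.55 T 3.84 rad 0.34 jy 0.01434 z 0.09388 t 11.8667
th 13.65 T 3.85 rad 0.84 jy 0.01304 z 0.09216 t 11.95
plat 271 [ 0.51700068 -0.03997312  0.17311004]
board [-0.00614633 -0.02563932  0.19672426]
plat 1 [ 0.52509515 -0.07077167  0.17038541]
board [-0.00100807 -0.02411584  0.19773056]
```

```bash
python3 -m creep '[{"linear":[0.0018,0,-0.0009],"twist":[0,0,0],"fingers":1}]' >/dev/null&& python3 -c "
from h import *
tr(13.75)"; python3 -m creep '[{"linear":[0.0019,0,-0.0007],"twist":[0,0,0],"fingers":1}]'>/dev/null && python3 -c "
from h import *
tr(13.85)"; python3 -m creep '[{"linear":[0.002,0,-0.0005],"twist":[0,0,0],"fingers":1}]'>/dev/null && python3 -c "
from h import *
tr(13.95)"
```

```text
th 13.75 T 5.48 rad 0.68 jy 0.01217 z 0.09054 t 12.1333
th 13.85 T 4.53 rad 1.27 jy 0.01126 z 0.08859 t 12.2167
th 13.95 T 6.90 rad 1.65 jy 0.01058 z 0.08659 t 12.3
```

```bash
python3 -c "
from h import *
for k in range(3):
  for c in ('side','top'):
    im,d,P=cloud(c); tr(13.95)
    b=(d>0)&(P[...,2]>.15)&(P[...,2]<.182)&(P[...,0]>.505)&(P[...,0]<.53)&(P[...,1]>-.09)&(P[...,1]<.02)
    q=P[b]; print('plat',len(q),np.median(q,0))
    b=(d>0)&(P[...,2]>.18)&(P[...,2]<.22)&(P[...,0]>.55)&(P[...,0]<.61)&(P[...,1]>-.15)&(P[...,1]<.1)
    q=P[b]; A=np.c_[q[:,:2]-[.58,-.035],np.ones(len(q))]; print(c,'board',np.linalg.lstsq(A,q[:,2],rcond=None)[0])
"
```

```text
th 13.95 T 5.39 rad -0.13 jy 0.01049 z 0.08631 t 12.35
plat 266 [ 0.51682096 -0.04037418  0.17351579]
side board [-0.00695443 -0.02722184  0.19703019]
th 13.95 T 4.64 rad 0.60 jy 0.01045 z 0.08645 t 12.4
plat 0 [nan nan nan]
top board [-0.0057919  -0.02701491  0.19811167]
th 13.95 T 4.58 rad 0.23 jy 0.01047 z 0.08655 t 12.45
plat 269 [ 0.51713168 -0.04168085  0.17352888]
side board [-0.00502392 -0.02809391  0.1970633 ]
th 13.95 T 4.67 rad 1.13 jy 0.01050 z 0.08656 t 12.5
plat 0 [nan nan nan]
top board [-0.00466827 -0.02758028  0.19808729]
th 13.95 T 5.02 rad 0.04 jy 0.01049 z 0.08656 t 12.55
plat 269 [ 0.51740373 -0.04279442  0.17352193]
side board [-0.00677846 -0.02791436  0.19708243]
th 13.95 T 4.91 rad 0.96 jy 0.01047 z 0.08656 t 12.6
plat 0 [nan nan nan]
top board [-0.00252771 -0.02695517  0.19810241]
  return _methods._mean(a, axis=axis, dtype=dtype,
  ret = um.true_divide(
```

Both cameras show the board 0.4 mm higher and tilted slightly more, about 4 N by its stiffness. That is light, definite contact. The jaws now act across the handle's direction of travel, so this is a good place to let go.

```bash
python3 -m creep '[{"linear":[0,0,0],"twist":[0,0,0],"fingers":0.4},{"linear":[0,0,0],"twist":[0,0,0],"fingers":0.2},{"linear":[0,0,0],"twist":[0,0,0],"fingers":0},{"linear":[0,0,0],"twist":[0,0,0],"fingers":-0.2},{"linear":[0,0,0],"twist":[0,0,0],"fingers":-0.4},{"linear":[0,0,0],"twist":[0,0,0],"fingers":-0.6},{"linear":[0,0,0],"twist":[0,0,0],"fingers":-0.6},{"linear":[0,0,0],"twist":[0,0,0],"fingers":-0.6}]'; python3 -c "
from h import *
for k in range(2):
  for c in ('side','top'):
    im,d,P=cloud(c); tr(13.95)
    if k: cv2.imwrite('pics/k_%s.png'%c,cv2.resize(im[90:250,200:340,::-1],None,fx=5,fy=3.75,interpolation=cv2.INTER_CUBIC))
    b=(d>0)&(P[...,2]>.18)&(P[...,2]<.22)&(P[...,0]>.55)&(P[...,0]<.61)&(P[...,1]>-.15)&(P[...,1]<.1)
    q=P[b]; A=np.c_[q[:,:2]-[.58,-.035],np.ones(len(q))]; print(c,'board',np.linalg.lstsq(A,q[:,2],rcond=None)[0])
"
```

```text
time: 13.27
position: [0.4347, -0.0417, 0.0855]
tool_rot: [-1.12, 1.264, 1.12]
ft_force: [0.9, 0.7, 0.5]
grip_width: 0.685
th 13.95 T -0.25 rad 0.23 jy 0.01078 z 0.08543 t 13.3167
side board [-0.00647404 -0.0285491   0.19712393]
th 13.95 T -1.02 rad -0.33 jy 0.01077 z 0.08543 t 13.3667
top board [-0.00412315 -0.02838997  0.19819433]
th 13.95 T -0.40 rad -0.44 jy 0.01077 z 0.08543 t 13.4167
side board [-0.00789081 -0.0282098   0.19712359]
th 13.95 T -0.26 rad 0.24 jy 0.01079 z 0.08544 t 13.4667
top board [-0.00432842 -0.02712002  0.19819885]
```

View pics/k_side.png

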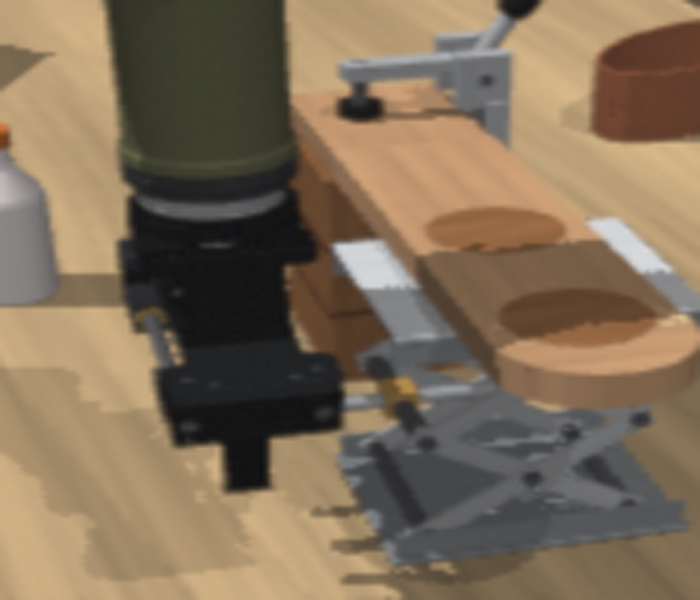

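```bash
python3 -m creep '[{"linear":[0,0,0],"twist":[0,0,0],"fingers":-1},{"linear":[0,0,0],"twist":[0,0,0],"fingers":-1},{"linear":[-0.015,0,0],"twist":[0,0,0],"fingers":-1},{"linear":[-0.035,0,0],"twist":[0,0,0],"fingers":-1},{"linear":[-0.06,0,0],"twist":[0,0,0],"fingers":-1},{"linear":[-0.095,0,0],"twist":[0,0,0],"fingers":-1},{"linear":[-0.13,0,0],"twist":[0,0,0],"fingers":-1},{"linear":[-0.16,0,0],"twist":[0,0,0],"fingers":-1}]' && python3 -m creep '[{"linear":[-0.02,0,0],"twist":[0,0,0],"fingers":-1},{"linear":[-0.02,0,0],"twist":[0,0,0],"fingers":-1},{"linear":[-0.02,0,0],"twist":[0,0,0],"fingers":-1},{"linear":[-0.02,0,0],"twist":[0,0,0],"fingers":-1}]'; python3 -c "
from h import *
for k in range(3):
  for c in ('side','top'):
    im,d,P=cloud(c)
    if k==2: cv2.imwrite('pics/l_%s.png'%c,im[:,:,::-1])
    b=(d>0)&(P[...,2]>.18)&(P[...,2]<.22)&(P[...,0]>.55)&(P[...,0]<.61)&(P[...,1]>-.15)&(P[...,1]<.1)
    q=P[b]; A=np.c_[q[:,:2]-[.58,-.035],np.ones(len(q))]; print(c,'board',np.linalg.lstsq(A,q[:,2],rcond=None)[0])
    b=(d>0)&(P[...,2]>.15)&(P[...,2]<.182)&(P[...,0]>.505)&(P[...,0]<.53)&(P[...,1]>-.09)&(P[...,1]<.02)
    print(len(P[b]),np.median(P[b],0) if b.any() else '')
st()
print(nets.place_of('side','handle_mid')[:1])
"
```

```text
time: 14.13
position: [0.4347, -0.0419, 0.2477]
tool_rot: [-1.12, 1.263, 1.119]
ft_force: [1.1, 0.7, -0.0]
grip_width: 1.0
time: 14.47
position: [0.4341, -0.0417, 0.2646]
tool_rot: [-1.119, 1.265, 1.121]
ft_force: [-0.4, -0.9, -0.7]
grip_width: 0.999
side board [-0.00659044 -0.02810591  0.19715983]
261 [ 0.51702368 -0.04001849  0.17345105]
top board [-0.00391714 -0.02803458  0.19817935]
0 
side board [-0.00739643 -0.02827098  0.19713849]
267 [ 0.51740652 -0.03981062  0.17360193]
top board [-0.00378408 -0.02849488  0.19815778]
0 
side board [-0.00513955 -0.02865274  0.19715618]
266 [ 0.51634797 -0.04075676  0.17351801]
top board [-0.0017172  -0.0275083   0.19821067]
0 
t 14.7667 jy 0.0107 jx 0.43606 z 0.26466 F jx,jy,z [ 0.32 -0.45  0.04] w 1.0
[{'centre': [0.4372, -0.0414, 0.0963], 'conf': 0.6}]
```

View pics/l_side.png

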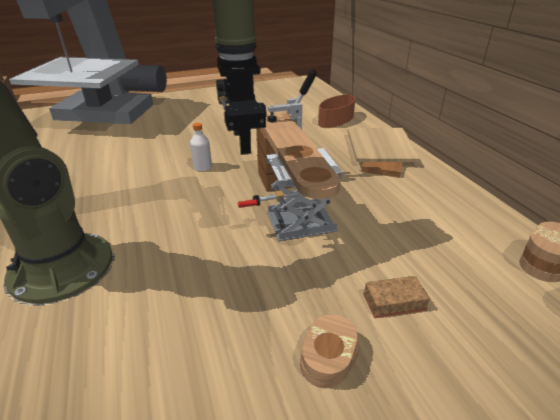

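The arm is clear, with its fingers at about (245,150). The handle sits free at (248,203), the platform is against the board, and the bystanders are where they were. Handing in.

```bash
python3 -c "
from bench import job
print(job.close_job())"
```

```text
the job is handed in; nothing more can be done
None
```

I wound the jack up a little over two turns by its handle until the platform touched the board. I then let go, raised the arm clear and handed the job in at about 14.8 s of the 67 s allowed.

**Contact:** After release, both cameras put the board's top over the jack about 0.5 mm higher than before contact, and it stayed there. By the board's stated stiffness, that is roughly 5 N. The board's tilt rose slightly, from about 25 to 28 mrad.

**Force check:** The turning force on the handle rose from about 4.2 N to 6.9 N on the last step. Taken alone, that would mean about 17 N on the platform. It is a single reading with about 0.5 N of noise, so I went by the board's rise.

**Platform height:** The top camera couldn't see enough of the platform near contact to measure it. That height comes from the side camera only, about 173.5 mm.

**Everything else:** In the last side picture the bystanders look unmoved, and the force on the tool was about zero with the arm clear. The highest wrist force I read while cranking was about 12 N.

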